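Set the polariser ring to 45 degrees and clamp it

ROBOT

A 6-joint arm with a two-finger parallel gripper is mounted at the origin on a cart in front of the work surface, level with it; the furniture and walls round the work are solid. World frame = base frame: x ahead of the robot, y to its left, z up, the work surface at z = 0. Lengths are in m, angles in rad, forces in N, time in s.
With the tool pointing down it reaches from about 0.3 to 0.775 m from the base axis. Payload 14.6 kg.
Tool frame: the origin (TCP) lies midway between the tips of the shut fingers; the grasp point (between the pads) lies 19 mm behind it; z points along the fingers, y is the line along which they close (so a half turn about z gives the same grasp; the last joint's range is limited). The gripper opens to 94 mm and grips with 3 to 60 N. Pads are 16 mm wide; open, the fingers measure 119 mm over their backs; the gripper's body (75 mm by 177 mm) begins 78 mm behind the grasp point.
Start: joints at [-1.411, 0.3, 1.521, -0, 1.321, -0.067], TCP at [0.124, -0.536, 0.205] pointing down, gripper open.
Joint ranges: [-3.03, 3.03], [-0.79, 2.21], [0.23, 2.52], [-1.04, 4.18], [0, 3.07], [-2.55, 2.55]. Speed limits (rad/s): [2.22, 2.22, 2.57, 3.14, 3.14, 3.14].

INTERFACE

Orientations are given as [roll, pitch, yaw] about the fixed x, y, z axes, in that order (R = Rz(yaw) Ry(pitch) Rx(roll)).
In Python, from station import * gives the robot as it stands.
- The arm moves only by the tool send_rows, never from a script. Its argument "targets" is a list of rows, each an object of numbers: "x", "y", "z": the shift along the world's x, y, z in units of 0.2 m (1.0 is 0.2 m); "spin": the turn about the world's z in units of pi/2 rad (1.0 is pi/2 rad); "claw": the finger opening in mm, from 0 to 94. A call has 1 to 20 rows; each row shifts and turns the commanded pose from where the row before left it; what a row does not reach is not made up. A row lasts 1/10 s, in which the tool goes at most 50 mm and 8.59 degrees, less where a joint would pass 70% of its speed; a pose out of reach is approached as far as the arm can. A call with a number of a shift or a turn outside -1 to 1 is refused whole. A call with a gripper value outside its range is refused whole. The fingers move at their own pace and stop on an object; "force" is the grip in N (left out, the last holds). Time passes only in rows, so rows that do not move let the fingers close. It gives the time, the measured TCP pose, the force, the opening and the grip force at its end, in the units of the state.
- get_obs(): the state, without advancing time (a new reading comes with each control period).
- camera(name): name is "scene" or "top"; returns the picture (420x560x3 uint8, blue, green, red); there is no depth.
- camera_model(name): a dict with "fovy" (degrees; the focal length in pixels is half the picture's height over the tangent of half this angle, whatever the lens; pixels are square), "cx", "cy" (the principal point, pixels), "T" (4x4, takes a point from camera to world coordinates). Camera axes: x right, y down, z forward; pixel columns grow to the right and rows downward; lengths in m; the calibration is good to about 2 mm. A picture is of the moment at which its call begins. camera_model takes no time and is no camera call.
- hand_in(): hands the job in; it is judged then, once.
The state is a dict: "time_s": time; "qpos": joint angles; "joint_vel": joint speeds; "tau": joint torques, N m; "ee_pos": TCP position; "eef_rot": TCP orientation; "force": force on the tool from outside, world axes, zero at the start; "moment": the same for the moment, N m; "grip_width": finger opening in m; "grip_force": force on a finger pad.
Only numpy, scipy, OpenCV 4.12 (cv2) and the standard library are available. Lean on these libraries where they do the work, as an engineer would, in place of code of your own. Each camera call takes 0.05 s, during which the arm holds its last target. There are 200 camera calls.

TASK

The polarised-light viewing stage must be set for the next clear part: swing its clamp lever out to free the ring, push the ring round by its upright peg until the pointer stands on the middle one of the three longest scale lines (45 degrees), then swing the clamp lever back in to lock the ring there and move clear. Only push, gently, with the fingertips: pinch or lift nothing, do not force the ring while it is clamped, do not shove the stage along the worktop and leave the things around it alone.

Things in the scene. Friction and masses are not known exactly. Their poses are not given: they have to be found in the camera images.
- stage: square grey housing 226 x 226 mm, round bare-metal scale plate (radius 110 mm, face 41 mm up) on top, 4 kg, loose on rubber feet. Origin: centre of its underside; z up, x to its back, y to its left; dimmer and switch on its front (-x). The ring turns about its z axis. Nothing on it but the peg, the clamp (right side) tops the ring's 54 mm
- ring_axis (a point): the ring's vertical axis at the face of the scale plate, 41 mm above the worktop. The scale lies round the stage's front left: a thin dark line every 5 degrees from 90 mm radius outward, longer every 15 degrees, the three longest and thickest (out to 108 mm) at 0, 45 and 90 degrees, that is 120, 165 and 210 degrees anticlockwise (from above) from the stage's x
- ring (a joint): ring angle, rad: 0 = pointer on the first longest line, 0.785 on the middle one, 1.571 on the third; grows anticlockwise from above; stops at -0.10 and 1.67. The ring is a black knurled disc, radius 62 mm, with a steel arm ending in a pointed tip at 88 mm radius. Free, it turns with 0.22 N m of dry friction (3 N at the peg) and stays where left; clamped, it holds against more than 1 N m
- peg (a point): middle of the upright black thumb peg on the ring's arm: round, largest diameter 14 mm, 74 mm from the ring's axis in line with the pointer; its top is 81 mm above the worktop, this point 65 mm, the arm's upper face under it 48.5 mm
- middle_mark (a point): inner end of the 45 degree line (the middle one of the three longest scale lines), 90 mm from the ring's axis, on the face of the scale plate; the pointer's tip must stand beside this point
- clamp (a joint): clamp lever angle, rad: 0 = clamped, the lever lying along the ring's right side and pointing to the stage's front; grows anticlockwise from above as it swings outward, away from the ring; stops at -0.15 and 1.45. It drives a brass shoe against the ring's rim: grips below 0.4, firmly below 0.2; above 0.6 the ring is free. It turns with 0.2 N m of friction (4 N at 50 mm) and stays where left
- clamp_pivot (a point): the clamp lever's vertical axis, 89 mm from the ring's axis at the right of the stage; this point is 77.5 mm above the worktop, level with the lever's ball end
- clamp_tip (a point): centre of the ball end (diameter 15 mm) of the black clamp lever, 68 mm from the lever's axis, 77.5 mm above the worktop. The lever is a round bar, diameter 12 mm, its centre line rising from 64 mm at the hub to 77 mm at the ball. Its outward swing is clear; beside and below its inner side is only the ring's flat top (54 mm)
- notebook: dark closed notebook, 148 x 105 x 13 mm, loose, left of the stage; a bystander. Origin: centre of its underside
- heat_sink_2: finned aluminium heat sink, 34 x 34 x 17 mm, loose, near the stage's left front corner; a bystander. Origin: centre of its underside
- tweezers: steel tweezers, 130 x 13 x 6 mm, loose, flat on the worktop right of the stage; a bystander. Origin: centre of their underside
- marker: white marker pen, 128 x 20 x 22 mm, loose, lying on the worktop right of the stage; a bystander. Origin: centre of its underside

How it is judged:
On the way, in this order (a step that is already met when the one before it is completed fails the run):
1. the clamp lever is swung out, so that the ring is free (value of joint clamp above 0.8 rad), for 0.2 s.
2. the ring's pointer stands at rest on the 45 degree line while the clamp is open (value of joint ring between 0.735 and 0.835 rad and velocity of joint ring between -0.03 and 0.03 rad/s and value of joint clamp above 0.6 rad), for 0.3 s.
3. the clamp lever is swung back in with the ring still on 45 degrees (value of joint ring between 0.735 and 0.835 rad and value of joint clamp below 0.2 rad), for 0.2 s.
At the end, for the whole second after the job is handed in: The ring stands within 0.05 rad (3 degrees) of 45 degrees and at rest, the clamp lever is back in (below 0.2 rad), and the stage is flat on the worktop within 10 mm of where it stood (all of step 3 and velocity of joint ring between -0.03 and 0.03 rad/s and distance of stage from where it was at the start of the episode below 0.01 m and angle between stage's own z axis and vertical below 0.02 rad); the robot touches nothing.
It fails at once if the ring is forced round by more than 8 mm at the peg while still clamped (value of joint clamp below 0.25 rad and distance of peg from where it was at the start of the episode above 0.008 m and (value of joint ring below 0.6 rad or value of joint ring above 0.97 rad)).
It fails at once if the ring is pinched or forced: more than 30 N of finger force on the ring and its peg (contact force between the fingers and ring above 30 N).
It fails at once if the clamp lever is pinched or forced: more than 35 N of finger force on it (contact force between the fingers and clamp above 35 N).
It fails at once if the stage is lifted, tipped or shoved more than 10 mm (distance of stage from where it was at the start of the episode above 0.01 m or angle between stage's own z axis and vertical above 0.03 rad).
It fails at once if a bystander (notebook, heat sink, tweezers or marker) is lifted or moved more than 15 mm (distance of any of notebook, heat_sink_2, tweezers, marker from where it was at the start of the episode above 0.015 m).
It also fails if it takes over 69 s, if anything falls off the work surface, if the arm or the gripper's body presses on something with over 40 N, if the wrist force passes 120 N, or if a joint passes its speed limit or range.

## Working session

There is one attempt and no reset: what is moved stays moved. The work goes in short steps, Python scripts to look and compute and a tool call to move; the robot and the scene stay as the last step left them, time stands still between calls to the robot, and variables do not carry over. Pictures are saved under pics/ and viewed, at most 10 in all, crops included, and the job is handed in when it is done.

Besides the shell and the picture viewer there is one more tool, called after "Request:" as name([rows], argument=value, ...), one row to a line, values as JSON. send_rows: Moves the arm, as the interface text tells. Its arguments: {"type":"object","properties":{"targets":{"type":"array"},"force":{"type":"number"}},"required":["targets"]}

```bash
mkdir -p pics; python3 - <<'E'
from station import *
import cv2
for n in("scene","top"):
    cv2.imwrite(f"pics/{n}0.png",camera(n)); m=camera_model(n); print(n,m)
print(get_obs())
E
```

```text
scene {'fovy': 55.15406657308117, 'cx': 281.68283152872004, 'cy': 212.62687164823362, 'T': array([[-0.73640864, -0.38901129,  0.55350929, -0.03745428],
       [-0.67651738,  0.42965641, -0.59809665,  0.58525824],
       [-0.00515247, -0.81490219, -0.57957559,  0.65744641],
       [ 0.        ,  0.        ,  0.        ,  1.        ]])}
top {'fovy': 56.81636919359852, 'cx': 285.55629414439863, 'cy': 210.38445887445027, 'T': array([[ 0.00694218, -0.98994234,  0.14130101,  0.35238771],
       [-0.99949598, -0.00249191,  0.03164756, -0.04232298],
       [-0.03097715, -0.1414495 , -0.98946069,  1.17735568],
       [ 0.        ,  0.        ,  0.        ,  1.        ]])}
{'time_s': 0.1, 'qpos': array([-1.41058617e+00,  3.00377703e-01,  1.52146631e+00, -1.76557689e-05,
        1.32068121e+00, -6.65953184e-02]), 'joint_vel': array([ 0.00043405, -0.0027395 , -0.00215424,  0.00078776, -0.00062256,
       -0.00021205]), 'tau': array([ 3.93171149e-04, -5.32645512e+01, -3.53283048e+01,  7.09201279e-02,
        2.35098257e-02, -4.34110621e-05]), 'ee_pos': array([ 0.12363805, -0.53570905,  0.20498611]), 'eef_rot': array([-3.14066101e+00, -4.49946359e-05,  2.26809830e-01]), 'force': array([ 0.50723584, -0.29383849,  0.3083731 ]), 'moment': array([-0.01737776, -0.01861098,  0.07163608]), 'grip_force': 0.0, 'grip_width': 0.09376778593694766}
```

View pics/top0.png

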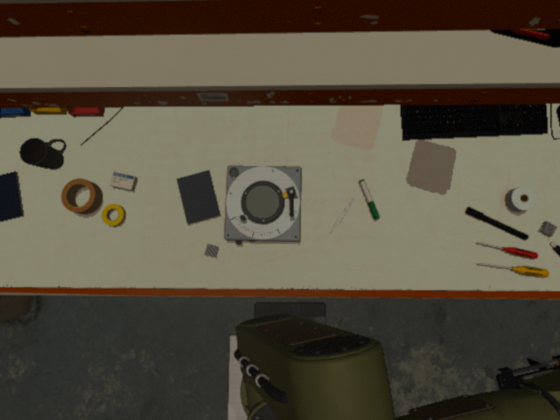

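View pics/scene0.png

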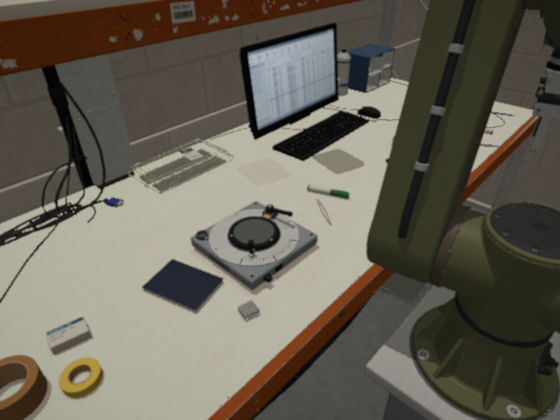

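The top view shows the stage centred near (263,203), with the peg near (243,218), the lever from about (290,190) to (292,215), the notebook at (199,197), the heat sink at (211,250), the tweezers at (342,215) and the marker at (369,199). I'll enlarge the stage next.

```bash
python3 - <<'E'
import cv2,numpy as np
a=cv2.imread("pics/top0.png")[155:251,215:311]; b=cv2.imread("pics/scene0.png")[195:291,185:325]
a=cv2.resize(a,None,fx=5.5,fy=5.5,interpolation=cv2.INTER_CUBIC)
cv2.imwrite("pics/c1.png",a)
cv2.imwrite("pics/c2.png",cv2.resize(b,None,fx=5.5,fy=5.5,interpolation=cv2.INTER_CUBIC))
E
cat > h.py <<'E'
from station import *
import numpy as np,cv2
def ray(n,u,v):
    m=camera_model(n);f=210/np.tan(np.radians(m["fovy"])/2);T=m["T"]
    return T[:3,3],T[:3,:3]@np.array([(u-m["cx"])/f,(v-m["cy"])/f,1])
def pt(n,u,v,z):
    o,d=ray(n,u,v);return o+d*(z-o[2])/d[2]
def proj(n,p):
    m=camera_model(n);f=210/np.tan(np.radians(m["fovy"])/2);T=m["T"]
    q=T[:3,:3].T@(np.asarray(p)-T[:3,3]);return np.array([m["cx"]+f*q[0]/q[2],m["cy"]+f*q[1]/q[2]])
E
```

```text
(no output)
```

View pics/c1.png

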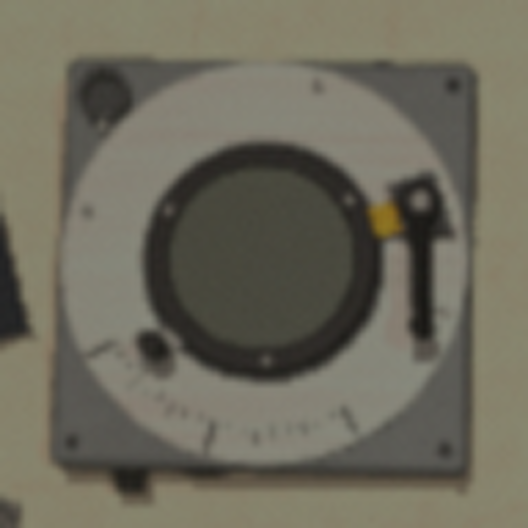

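View pics/c2.png

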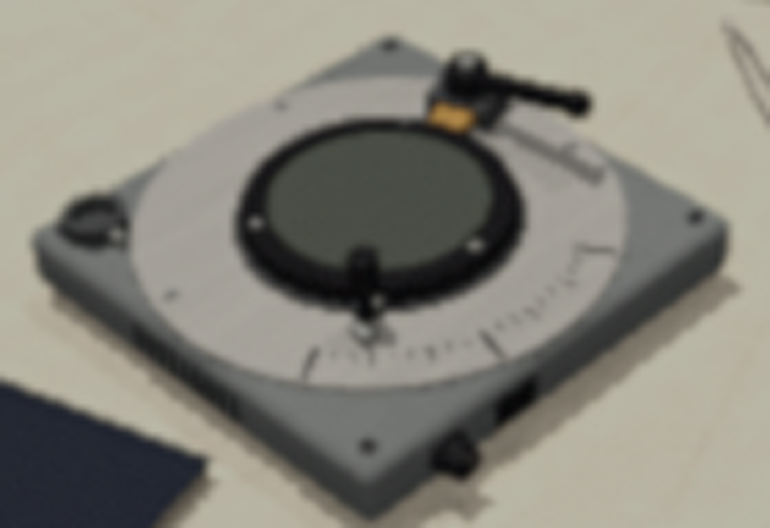

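The top crop shows the 0/45/90 lines at (100,349), (210,437) and (350,420), and the peg top at about (152,345). The lever hub is at (420,200), its ball end at about (421,328), and the plate centre near (265,264).

```bash
python3 - <<'E'
from h import *
c=lambda x,y,z:pt("top",(x+.5)/5.5-.5+215,(y+.5)/5.5-.5+155,z)
C=c(265,264,.041); cr=c(264,261,.054)
print("C",C,"ringC",cr)
ang=lambda p:(np.degrees(np.arctan2(p[1]-C[1],p[0]-C[0])),np.hypot(*(p-C)[:2]))
for n,x,y,z in[("l0",100,349,.041),("l45",210,437,.041),("l90",350,420,.041),("l45in",213,424,.041),("peg",152,345,.081),("ptr",165,368,.046),("hub",420,200,.075),("ball",421,328,.0775),("FL",55,463,.038),("BL",70,62,.038),("BR",475,67,.038),("FR",467,470,.038),("dimmer",130,482,.02)]:
    p=c(x,y,z);print(n,p.round(4),np.round(ang(p),3))
s=lambda x,y,z:pt("scene",(x+.5)/5.5-.5+185,(y+.5)/5.5-.5+195,z)
print("scene")
for n,x,y,z in[("peg",362,256,.081),("ptr",368,335,.046),("hub",467,65,.08),("ball",577,102,.0775),("l45",505,356,.041),("ringc",380,215,.054),("l0",308,378,.041),("l90",618,252,.041)]:
    p=s(x,y,z);print(n,p.round(4),np.round(ang(p),3))
for n,u,v in[("nb",199,197),("hs",211,250),("mk",369,199),("tw1",353,198),("tw2",331,233)]:print(n,pt("top",u,v,.01).round(3))
E
```

```text
C [0.53789302 0.06193113 0.041     ] ringC [0.5373936 0.0612988 0.054    ]
l0 [0.4913 0.1503 0.041 ] [1.17777e+02 1.00000e-01]
l45 [0.4442 0.09   0.041 ] [1.63347e+02 9.80000e-02]
l90 [0.4536 0.0151 0.041 ] [-1.50972e+02  9.60000e-02]
l45in [0.4511 0.0885 0.041 ] [1.6298e+02 9.1000e-02]
peg [0.4886 0.1164 0.081 ] [1.32105e+02 7.30000e-02]
ptr [0.4806 0.1142 0.046 ] [1.376e+02 7.800e-02]
hub [ 0.5666 -0.0223  0.075 ] [-71.205   0.089]
ball [ 0.4984 -0.0232  0.0775] [-1.14893e+02  9.40000e-02]
FL [0.4301 0.1734 0.038 ] [134.041   0.155]
BL [0.6509 0.1716 0.038 ] [44.139  0.157]
BR [ 0.6478 -0.0513  0.038 ] [-45.855   0.158]
FR [ 0.4274 -0.0474  0.038 ] [-135.311    0.155]
dimmer [0.4212 0.1356 0.02  ] [1.47756e+02 1.38000e-01]
scene
peg [0.4903 0.1192 0.081 ] [1.29715e+02 7.40000e-02]
ptr [0.4833 0.1249 0.046 ] [1.30916e+02 8.30000e-02]
hub [ 0.5553 -0.0099  0.08  ] [-7.639e+01  7.400e-02]
ball [ 0.5005 -0.0246  0.0775] [-1.13339e+02  9.40000e-02]
l45 [0.4362 0.0921 0.041 ] [1.63484e+02 1.06000e-01]
ringc [0.5296 0.0724 0.054 ] [1.28142e+02 1.30000e-02]
l0 [0.4867 0.156  0.041 ] [1.18557e+02 1.07000e-01]
l90 [0.4458 0.0095 0.041 ] [-1.50336e+02  1.06000e-01]
nb [0.56  0.262 0.01 ]
hs [0.398 0.219 0.01 ]
mk [ 0.555 -0.258  0.01 ]
tw1 [ 0.558 -0.21   0.01 ]
tw2 [ 0.451 -0.142  0.01 ]
```

Request:
send_rows([
  {"x": 0.1, "y": 0.15, "spin": -0.01, "claw": 0},
  {"x": 0.1, "y": 0.15, "spin": -0.01, "claw": 0},
  {"x": 0.1, "y": 0.15, "spin": -0.01, "claw": 0},
  {"x": 0.1, "y": 0.15, "spin": -0.01, "claw": 0},
  {"x": 0.1, "y": 0.15, "spin": -0.01, "claw": 0},
  {"x": 0.1, "y": 0.15, "spin": -0.01, "claw": 0},
  {"x": 0.1, "y": 0.15, "spin": -0.01, "claw": 0},
  {"x": 0.1, "y": 0.15, "spin": -0.01, "claw": 0},
  {"x": 0.1, "y": 0.15, "spin": -0.01, "claw": 0},
  {"x": 0.1, "y": 0.15, "spin": -0.01, "claw": 0},
  {"x": 0.1, "y": 0.15, "spin": -0.01, "claw": 0},
  {"x": 0.1, "y": 0.15, "spin": -0.01, "claw": 0},
  {"x": 0.1, "y": 0.15, "spin": -0.01, "claw": 0},
  {"x": 0.1, "y": 0.15, "spin": -0.01, "claw": 0},
  {"x": 0.1, "y": 0.15, "claw": 0},
  {"x": 0.1, "y": 0.15, "claw": 0},
  {"x": 0.1, "y": 0.15, "claw": 0},
  {"x": 0.1, "y": 0.15, "claw": 0},
  {"claw": 0},
  {"claw": 0},
], force=10)

```text
schema error: expected keys x, y, z, spin, claw
```

Request:
send_rows([
  {"x": 0.1, "y": 0.15, "z": 0, "spin": -0.01, "claw": 0},
  {"x": 0.1, "y": 0.15, "z": 0, "spin": -0.01, "claw": 0},
  {"x": 0.1, "y": 0.15, "z": 0, "spin": -0.01, "claw": 0},
  {"x": 0.1, "y": 0.15, "z": 0, "spin": -0.01, "claw": 0},
  {"x": 0.1, "y": 0.15, "z": 0, "spin": -0.01, "claw": 0},
  {"x": 0.1, "y": 0.15, "z": 0, "spin": -0.01, "claw": 0},
  {"x": 0.1, "y": 0.15, "z": 0, "spin": -0.01, "claw": 0},
  {"x": 0.1, "y": 0.15, "z": 0, "spin": -0.01, "claw": 0},
  {"x": 0.1, "y": 0.15, "z": 0, "spin": -0.01, "claw": 0},
  {"x": 0.1, "y": 0.15, "z": 0, "spin": -0.01, "claw": 0},
  {"x": 0.1, "y": 0.15, "z": 0, "spin": -0.01, "claw": 0},
  {"x": 0.1, "y": 0.15, "z": 0, "spin": -0.01, "claw": 0},
  {"x": 0.1, "y": 0.15, "z": 0, "spin": -0.01, "claw": 0},
  {"x": 0.1, "y": 0.15, "z": 0, "spin": -0.01, "claw": 0},
  {"x": 0.1, "y": 0.15, "z": 0, "spin": 0, "claw": 0},
  {"x": 0.1, "y": 0.15, "z": 0, "spin": 0, "claw": 0},
  {"x": 0.1, "y": 0.15, "z": 0, "spin": 0, "claw": 0},
  {"x": 0.1, "y": 0.15, "z": 0, "spin": 0, "claw": 0},
  {"x": 0, "y": 0, "z": 0, "spin": 0, "claw": 0},
  {"x": 0, "y": 0, "z": 0, "spin": 0, "claw": 0},
], force=10)

```text
time_s: 2.1
ee_pos: [0.4835, 0.0044, 0.205]
eef_rot: [3.142, 0.001, 0.008]
force: [0.1, -0.1, 0.0]
grip_width: 0.0004
grip_force: 0.0
```

Request:
send_rows([
  {"x": 0.13, "y": 0.04, "z": 0, "spin": 0, "claw": 0},
  {"x": 0, "y": 0, "z": -0.15, "spin": 0, "claw": 0},
  {"x": 0, "y": 0, "z": -0.15, "spin": 0, "claw": 0},
  {"x": 0, "y": 0, "z": -0.1, "spin": 0, "claw": 0},
  {"x": 0, "y": 0, "z": -0.1, "spin": 0, "claw": 0},
  {"x": 0, "y": 0, "z": -0.1, "spin": 0, "claw": 0},
  {"x": 0, "y": 0, "z": -0.09, "spin": 0, "claw": 0},
  {"x": 0, "y": 0, "z": 0, "spin": 0, "claw": 0},
  {"x": 0, "y": 0, "z": 0, "spin": 0, "claw": 0},
])

```text
time_s: 3.0
ee_pos: [0.5096, 0.0114, 0.068]
eef_rot: [3.142, -0.0, 0.006]
force: [-0.4, -0.6, 0.5]
grip_width: 0.0009
grip_force: 0.0
```

```bash
python3 - <<'E'
from h import *
a=camera("scene")[175:291,185:345]
cv2.imwrite("pics/c3.png",cv2.resize(a,None,fx=5,fy=5,interpolation=cv2.INTER_CUBIC))
E
```

```text
(no output)
```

View pics/c3.png

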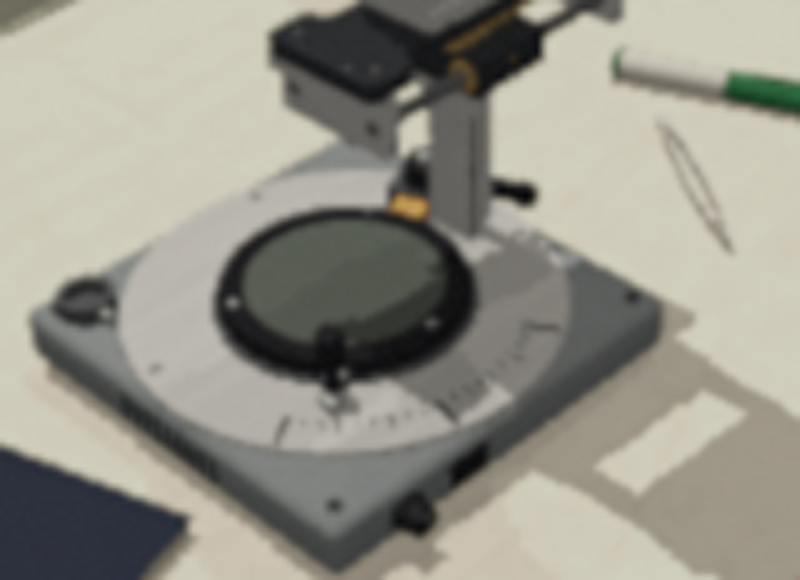

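The finger stands on the ring side of the lever (tip at (470,235), ball at (525,193)), clear of both. Next I push outward.

Request:
send_rows([
  {"x": 0, "y": -0.02, "z": 0, "spin": 0, "claw": 0},
  {"x": 0, "y": -0.02, "z": 0, "spin": 0, "claw": 0},
  {"x": 0, "y": -0.02, "z": 0, "spin": 0, "claw": 0},
  {"x": 0, "y": -0.01, "z": 0, "spin": 0, "claw": 0},
  {"x": 0, "y": -0.01, "z": 0, "spin": 0, "claw": 0},
  {"x": 0, "y": -0.01, "z": 0, "spin": 0, "claw": 0},
  {"x": 0, "y": -0.01, "z": 0, "spin": 0, "claw": 0},
  {"x": 0, "y": -0.01, "z": 0, "spin": 0, "claw": 0},
  {"x": 0, "y": -0.01, "z": 0, "spin": 0, "claw": 0},
])

```text
time_s: 3.95
ee_pos: [0.5096, -0.012, 0.0674]
eef_rot: [-3.141, 0.0, 0.007]
force: [-0.8, 1.8, 1.3]
grip_width: 0.0004
grip_force: 0.8
```

Request:
send_rows([
  {"x": 0, "y": -0.015, "z": 0, "spin": 0, "claw": 0},
  {"x": 0, "y": -0.015, "z": 0, "spin": 0, "claw": 0},
  {"x": 0.005, "y": -0.015, "z": 0, "spin": 0, "claw": 0},
  {"x": 0.005, "y": -0.015, "z": 0, "spin": 0, "claw": 0},
  {"x": 0.005, "y": -0.015, "z": 0, "spin": 0, "claw": 0},
  {"x": 0.005, "y": -0.015, "z": 0, "spin": 0, "claw": 0},
  {"x": 0.005, "y": -0.015, "z": 0, "spin": 0, "claw": 0},
])

```text
time_s: 4.65
ee_pos: [0.5151, -0.0331, 0.0677]
eef_rot: [-3.141, -0.001, 0.007]
force: [1.0, 5.5, 3.7]
grip_width: 0.0003
grip_force: 3.3
```

Moving as planned at about 6 N. I'll continue round the arc.

Request:
send_rows([
  {"x": 0.008, "y": -0.013, "z": 0, "spin": 0, "claw": 0},
  {"x": 0.008, "y": -0.013, "z": 0, "spin": 0, "claw": 0},
  {"x": 0.01, "y": -0.012, "z": 0, "spin": 0, "claw": 0},
  {"x": 0.012, "y": -0.012, "z": 0, "spin": 0, "claw": 0},
  {"x": 0.012, "y": -0.012, "z": 0, "spin": 0, "claw": 0},
  {"x": 0.014, "y": -0.011, "z": 0, "spin": 0, "claw": 0},
  {"x": 0.014, "y": -0.011, "z": 0, "spin": 0, "claw": 0},
  {"x": 0.015, "y": -0.01, "z": 0, "spin": 0, "claw": 0},
  {"x": 0.015, "y": -0.01, "z": 0, "spin": 0, "claw": 0},
  {"x": 0, "y": 0, "z": 0, "spin": 0, "claw": 0},
])

```text
time_s: 5.65
ee_pos: [0.5366, -0.0539, 0.0673]
eef_rot: [3.142, -0.0, 0.007]
force: [-2.0, 1.5, 1.9]
grip_width: 0.0005
grip_force: 1.2
```

Request:
send_rows([
  {"x": -0.025, "y": 0.035, "z": 0, "spin": 0, "claw": 0},
  {"x": -0.025, "y": 0.035, "z": 0, "spin": 0, "claw": 0},
  {"x": 0, "y": 0, "z": 0.1, "spin": 0, "claw": 0},
  {"x": 0, "y": 0, "z": 0.15, "spin": 0, "claw": 0},
  {"x": 0, "y": 0, "z": 0.18, "spin": 0, "claw": 0},
  {"x": -0.015, "y": 0.13, "z": 0, "spin": 0.09, "claw": 0},
  {"x": -0.015, "y": 0.13, "z": 0, "spin": 0.09, "claw": 0},
  {"x": -0.015, "y": 0.13, "z": 0, "spin": 0.09, "claw": 0},
  {"x": -0.015, "y": 0.13, "z": 0, "spin": 0.09, "claw": 0},
  {"x": -0.015, "y": 0.13, "z": 0, "spin": 0.09, "claw": 0},
  {"x": -0.015, "y": 0.13, "z": 0, "spin": 0.09, "claw": 0},
  {"x": -0.015, "y": 0.13, "z": 0, "spin": 0.09, "claw": 0},
  {"x": 0, "y": 0, "z": 0, "spin": 0, "claw": 0},
  {"x": 0, "y": 0, "z": 0, "spin": 0, "claw": 0},
])

```text
time_s: 7.05
ee_pos: [0.5049, 0.1426, 0.1535]
eef_rot: [3.141, -0.0, 0.995]
force: [0.1, -0.6, 0.0]
grip_width: 0.0004
grip_force: 0.0
```

```bash
python3 - <<'E'
from h import *
a=camera("scene")[175:291,185:345]
b=camera("top")[155:251,215:311]
cv2.imwrite("pics/c4.png",np.vstack([cv2.resize(a,(400,290),interpolation=cv2.INTER_CUBIC),cv2.resize(b,(400,290),interpolation=cv2.INTER_CUBIC)[:, :]]))
E
```

```text
(no output)
```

View pics/c4.png

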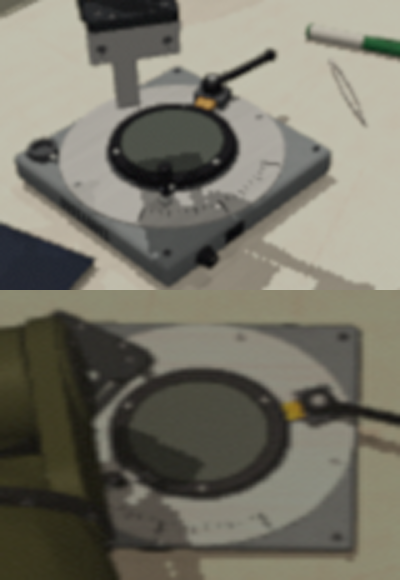

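The lever now points well outward (about 1.3 rad) and the peg is where it was. Next I lower beside the peg and start pushing.

Request:
send_rows([
  {"x": 0, "y": 0, "z": -0.12, "spin": 0, "claw": 0},
  {"x": 0, "y": 0, "z": -0.12, "spin": 0, "claw": 0},
  {"x": 0, "y": 0, "z": -0.12, "spin": 0, "claw": 0},
  {"x": 0, "y": 0, "z": -0.1, "spin": 0, "claw": 0},
  {"x": 0, "y": 0, "z": 0, "spin": 0, "claw": 0},
  {"x": -0.008, "y": -0.013, "z": 0, "spin": 0, "claw": 0},
  {"x": -0.008, "y": -0.013, "z": 0, "spin": 0, "claw": 0},
  {"x": -0.008, "y": -0.013, "z": 0, "spin": 0, "claw": 0},
  {"x": -0.008, "y": -0.013, "z": 0, "spin": 0, "claw": 0},
  {"x": -0.008, "y": -0.013, "z": 0, "spin": 0, "claw": 0},
  {"x": -0.008, "y": -0.013, "z": 0, "spin": 0, "claw": 0},
])

```text
time_s: 8.25
ee_pos: [0.4956, 0.1272, 0.0619]
eef_rot: [-3.141, -0.001, 0.996]
force: [-2.4, 5.9, 0.8]
grip_width: 0.0006
grip_force: 2.5
```

Request:
send_rows([
  {"x": -0.01, "y": -0.015, "z": 0, "spin": 0, "claw": 0},
  {"x": -0.01, "y": -0.015, "z": 0, "spin": 0, "claw": 0},
  {"x": -0.01, "y": -0.015, "z": 0, "spin": 0, "claw": 0},
  {"x": -0.01, "y": -0.015, "z": 0, "spin": 0, "claw": 0},
  {"x": -0.01, "y": -0.015, "z": 0, "spin": 0, "claw": 0},
  {"x": -0.01, "y": -0.015, "z": 0, "spin": 0, "claw": 0},
  {"x": -0.01, "y": -0.015, "z": 0, "spin": 0, "claw": 0},
  {"x": 0, "y": 0, "z": 0, "spin": 0, "claw": 0},
  {"x": 0, "y": 0, "z": 0, "spin": 0, "claw": 0},
])

```text
time_s: 9.15
ee_pos: [0.4815, 0.1053, 0.0613]
eef_rot: [-3.142, 0.001, 0.996]
force: [0.6, 0.1, 0.4]
grip_width: 0.0007
grip_force: 0.0
```

```bash
python3 - <<'E'
from h import *
a=camera("scene")
cv2.imwrite("pics/s5.png",a)
cv2.imwrite("pics/c5.png",cv2.resize(a[215:285,195:305],None,fx=7,fy=7,interpolation=cv2.INTER_CUBIC))
E
```

```text
(no output)
```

View pics/c5.png

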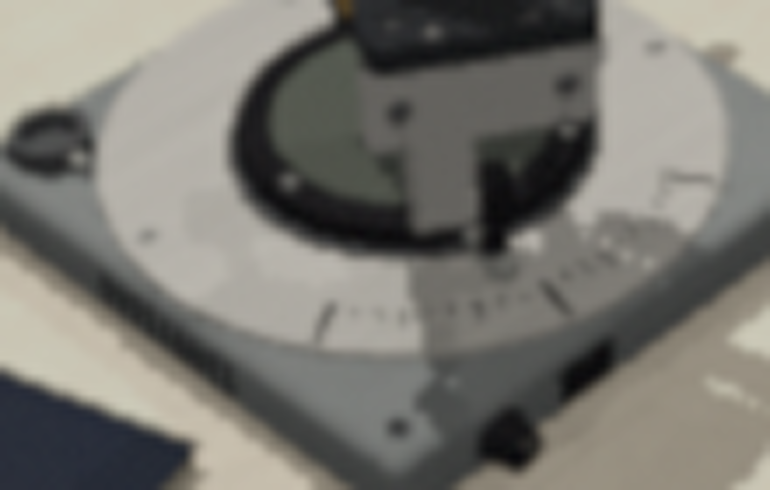

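Pointer tip is near (505,272), the 45° line runs from (547,286) to (567,312), and the peg top is at (493,168), so it is still short by some degrees.

```bash
python3 - <<'E'
from h import *
C=np.array([.5379,.0619])
s=lambda x,y,z:pt("scene",(x+.5)/7-.5+195,(y+.5)/7-.5+215,z)[:2]
for n,x,y,z in[("pegtop",493,168,.081),("pegbase",492,250,.0485),("tip",505,272,.046),("in",547,286,.041),("out",567,312,.041),("0",325,322,.041),("90o",712,181,.041),("90i",672,177,.041)]:
    d=s(x,y,z)-C;print(n,s(x,y,z).round(4),np.degrees(np.arctan2(d[1],d[0])).round(1)%360,np.hypot(*d).round(4))
E
```

```text
pegtop [0.4724 0.0906] 156.3 0.0715
pegbase [0.4714 0.0935] 154.6 0.0736
tip [0.4626 0.0964] 155.4 0.0828
in [0.4516 0.0881] 163.1 0.0902
out [0.438  0.0929] 162.7 0.1046
0 [0.4928 0.1491] 117.4 0.0982
90o [0.447  0.0106] 209.4 0.1044
90i [0.4586 0.0183] 208.8 0.0905
```

Request:
send_rows([
  {"x": -0.004, "y": -0.005, "z": 0, "spin": 0, "claw": 0},
  {"x": -0.003, "y": -0.005, "z": 0, "spin": 0, "claw": 0},
  {"x": -0.003, "y": -0.005, "z": 0, "spin": 0, "claw": 0},
  {"x": -0.004, "y": -0.005, "z": 0, "spin": 0, "claw": 0},
  {"x": -0.003, "y": -0.005, "z": 0, "spin": 0, "claw": 0},
  {"x": -0.003, "y": -0.005, "z": 0, "spin": 0, "claw": 0},
  {"x": -0.003, "y": -0.005, "z": 0, "spin": 0, "claw": 0},
  {"x": -0.003, "y": -0.005, "z": 0, "spin": 0, "claw": 0},
  {"x": 0, "y": 0, "z": 0, "spin": 0, "claw": 0},
  {"x": 0, "y": 0, "z": 0, "spin": 0, "claw": 0},
  {"x": 0.03, "y": 0.05, "z": 0, "spin": 0, "claw": 0},
  {"x": 0.03, "y": 0.05, "z": 0, "spin": 0, "claw": 0},
  {"x": 0, "y": 0, "z": 0.15, "spin": 0, "claw": 0},
  {"x": 0, "y": 0, "z": 0.15, "spin": 0, "claw": 0},
  {"x": 0, "y": 0, "z": 0.15, "spin": 0, "claw": 0},
  {"x": 0, "y": 0, "z": 0, "spin": 0, "claw": 0},
])

```text
time_s: 10.8
ee_pos: [0.4901, 0.1188, 0.155]
eef_rot: [3.138, -0.003, 0.997]
force: [0.2, -0.1, -0.5]
grip_width: 0.0005
grip_force: 0.0
```

```bash
python3 - <<'E'
from h import *
a=camera("scene")
cv2.imwrite("pics/c6.png",cv2.resize(a[215:285,195:305],None,fx=7,fy=7,interpolation=cv2.INTER_CUBIC))
E
```

```text
(no output)
```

View pics/c6.png

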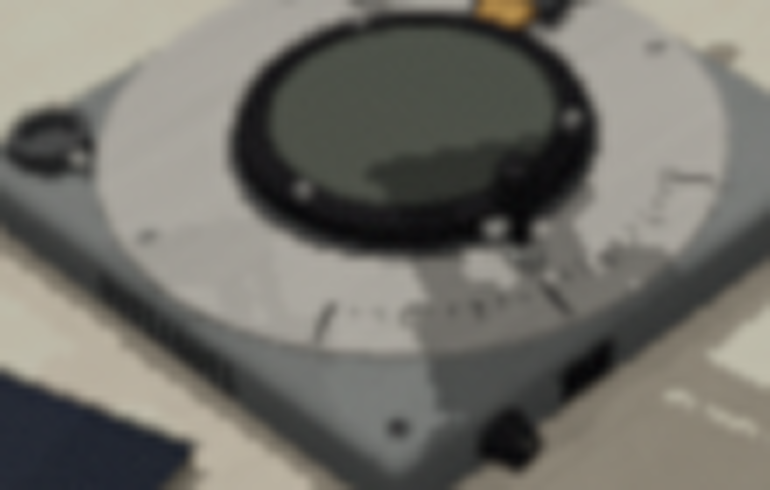

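The peg base is now at about (520,237) with the tip near (536,262). The ring screws at (304,190) and (571,118) give a second angle reading.

```bash
python3 - <<'E'
from h import *
C=np.array([.5379,.0619])
def s(x,y,z,f=7,o=(195,215)): return pt("scene",(x+.5)/f-.5+o[0],(y+.5)/f-.5+o[1],z)[:2]-C
A=lambda d:(np.degrees(np.arctan2(d[1],d[0])).round(1)%360,np.hypot(*d).round(4))
for n,x,y,z in[("pegtop",514,155,.081),("pegbase",520,237,.0485),("tip",537,263,.046),("dot1 old",289,181,.054),("dot1",304,190,.054),("dot2 old",568,130,.054),("dot2",571,118,.054),("wl",494,228,.047),("wr",541,228,.047)]:print(n,A(s(x,y,z)))
for x,y in[(256,222),(475,244)]:print("init dot",A(s(x,y,.054,5.5,(185,195))))
t=np.radians(163.1)
for a in(160,163,166):
  t=np.radians(a)
  print(a,[((proj("scene",[*(C+r*np.array([np.cos(t),np.sin(t)])),z])-[195,215]+.5)*7-.5).round(0) for r,z in((.074,.081),(.074,.0485),(.088,.046))])
E
```

```text
pegtop (np.float64(163.7), np.float64(0.0686))
pegbase (np.float64(163.3), np.float64(0.0718))
tip (np.float64(163.1), np.float64(0.0836))
dot1 old (np.float64(85.4), np.float64(0.0569))
dot1 (np.float64(92.8), np.float64(0.0566))
dot2 old (np.float64(210.0), np.float64(0.0534))
dot2 (np.float64(217.3), np.float64(0.0533))
wl (np.float64(159.3), np.float64(0.0619))
wr (np.float64(170.7), np.float64(0.0704))
init dot (np.float64(60.6), np.float64(0.0579))
init dot (np.float64(183.2), np.float64(0.0532))
160 [array([509., 168.]), array([512., 245.]), array([531., 275.])]
163 [array([520., 165.]), array([522., 241.]), array([543., 271.])]
166 [array([530., 161.]), array([532., 237.]), array([555., 266.])]
```

Ring is within about 0.5° of the line. Next I close the clamp, going over to the lever's outer side.

Request:
send_rows([
  {"x": 0.064, "y": -0.127, "z": 0, "spin": -0.08, "claw": 0},
  {"x": 0.064, "y": -0.127, "z": 0, "spin": -0.08, "claw": 0},
  {"x": 0.064, "y": -0.127, "z": 0, "spin": -0.08, "claw": 0},
  {"x": 0.064, "y": -0.127, "z": 0, "spin": -0.08, "claw": 0},
  {"x": 0.064, "y": -0.127, "z": 0, "spin": -0.08, "claw": 0},
  {"x": 0.064, "y": -0.127, "z": 0, "spin": -0.08, "claw": 0},
  {"x": 0.064, "y": -0.127, "z": 0, "spin": -0.08, "claw": 0},
  {"x": 0.064, "y": -0.127, "z": 0, "spin": -0.07, "claw": 0},
  {"x": 0, "y": 0, "z": 0, "spin": 0, "claw": 0},
  {"x": 0, "y": 0, "z": -0.11, "spin": 0, "claw": 0},
  {"x": 0, "y": 0, "z": -0.11, "spin": 0, "claw": 0},
  {"x": 0, "y": 0, "z": -0.11, "spin": 0, "claw": 0},
  {"x": 0, "y": 0, "z": -0.11, "spin": 0, "claw": 0},
  {"x": 0, "y": 0, "z": 0, "spin": 0, "claw": 0},
])

```text
time_s: 12.25
ee_pos: [0.5888, -0.0842, 0.0596]
eef_rot: [-3.14, 0.007, 0.009]
force: [0.5, -0.7, -0.2]
grip_width: 0.0002
grip_force: 0.0
```

Request:
send_rows([
  {"x": -0.02, "y": 0, "z": 0.01, "spin": 0, "claw": 0},
  {"x": -0.02, "y": 0, "z": 0.01, "spin": 0, "claw": 0},
  {"x": -0.02, "y": 0, "z": 0, "spin": 0, "claw": 0},
  {"x": -0.015, "y": 0, "z": 0, "spin": 0, "claw": 0},
  {"x": -0.015, "y": 0, "z": 0, "spin": 0, "claw": 0},
  {"x": -0.015, "y": 0.004, "z": 0, "spin": 0, "claw": 0},
  {"x": -0.015, "y": 0.006, "z": 0, "spin": 0, "claw": 0},
  {"x": -0.015, "y": 0.006, "z": 0, "spin": 0, "claw": 0},
  {"x": -0.015, "y": 0.008, "z": 0, "spin": 0, "claw": 0},
  {"x": -0.015, "y": 0.008, "z": 0, "spin": 0, "claw": 0},
  {"x": -0.015, "y": 0.008, "z": 0, "spin": 0, "claw": 0},
  {"x": -0.015, "y": 0.01, "z": 0, "spin": 0, "claw": 0},
  {"x": -0.015, "y": 0.01, "z": 0, "spin": 0, "claw": 0},
])

```text
time_s: 13.55
ee_pos: [0.5489, -0.0738, 0.0678]
eef_rot: [3.141, -0.001, 0.007]
force: [2.4, -4.5, 2.1]
grip_width: 0.0006
grip_force: 2.2
```

Request:
send_rows([
  {"x": -0.013, "y": 0.01, "z": 0, "spin": 0, "claw": 0},
  {"x": -0.013, "y": 0.01, "z": 0, "spin": 0, "claw": 0},
  {"x": -0.013, "y": 0.01, "z": 0, "spin": 0, "claw": 0},
  {"x": -0.013, "y": 0.01, "z": 0, "spin": 0, "claw": 0},
  {"x": -0.013, "y": 0.01, "z": 0, "spin": 0, "claw": 0},
  {"x": -0.013, "y": 0.01, "z": 0, "spin": 0, "claw": 0},
  {"x": -0.013, "y": 0.01, "z": 0, "spin": 0, "claw": 0},
  {"x": -0.008, "y": 0.01, "z": 0, "spin": 0, "claw": 0},
  {"x": -0.008, "y": 0.01, "z": 0, "spin": 0, "claw": 0},
  {"x": -0.008, "y": 0.01, "z": 0, "spin": 0, "claw": 0},
  {"x": -0.008, "y": 0.01, "z": 0, "spin": 0, "claw": 0},
])

```text
time_s: 14.65
ee_pos: [0.5247, -0.0513, 0.0678]
eef_rot: [3.141, -0.002, 0.007]
force: [5.8, -2.7, 2.7]
grip_width: 0.0001
grip_force: 2.8
```

Request:
send_rows([
  {"x": 0, "y": 0.008, "z": 0, "spin": 0, "claw": 0},
  {"x": 0, "y": 0.008, "z": 0, "spin": 0, "claw": 0},
  {"x": 0, "y": 0.008, "z": 0, "spin": 0, "claw": 0},
  {"x": 0, "y": 0.007, "z": 0, "spin": 0, "claw": 0},
  {"x": 0, "y": 0.007, "z": 0, "spin": 0, "claw": 0},
  {"x": 0, "y": 0.005, "z": 0, "spin": 0, "claw": 0},
  {"x": 0, "y": 0, "z": 0, "spin": 0, "claw": 0},
])

```text
time_s: 15.35
ee_pos: [0.5235, -0.0431, 0.0673]
eef_rot: [3.141, 0.002, 0.007]
force: [-3.2, -6.3, 4.5]
grip_width: 0.0006
grip_force: 3.4
```

Now back off, rise, and move well clear for a look.

Request:
send_rows([
  {"x": 0, "y": -0.05, "z": 0, "spin": 0, "claw": 0},
  {"x": 0, "y": -0.05, "z": 0, "spin": 0, "claw": 0},
  {"x": 0, "y": 0, "z": 0.15, "spin": 0, "claw": 0},
  {"x": 0, "y": 0, "z": 0.2, "spin": 0, "claw": 0},
  {"x": 0, "y": 0, "z": 0.2, "spin": 0, "claw": 0},
  {"x": -0.05, "y": -0.15, "z": 0, "spin": 0, "claw": 0},
  {"x": -0.05, "y": -0.15, "z": 0, "spin": 0, "claw": 0},
  {"x": -0.05, "y": -0.15, "z": 0, "spin": 0, "claw": 0},
  {"x": -0.05, "y": -0.15, "z": 0, "spin": 0, "claw": 0},
  {"x": -0.05, "y": -0.15, "z": 0, "spin": 0, "claw": 0},
  {"x": -0.05, "y": -0.15, "z": 0, "spin": 0, "claw": 0},
  {"x": -0.05, "y": -0.15, "z": 0, "spin": 0, "claw": 0},
  {"x": -0.05, "y": -0.15, "z": 0, "spin": 0, "claw": 0},
  {"x": 0, "y": 0, "z": 0, "spin": 0, "claw": 0},
  {"x": 0, "y": 0, "z": 0, "spin": 0, "claw": 0},
])

```text
time_s: 16.85
ee_pos: [0.4438, -0.3032, 0.177]
eef_rot: [-3.141, 0.001, 0.005]
force: [-0.7, 0.7, -0.6]
grip_width: 0.0002
grip_force: 0.0
```

```bash
python3 - <<'E'
from h import *
a=camera("top");cv2.imwrite("pics/top7.png",a)
b=camera("scene");cv2.imwrite("pics/s7.png",b)
cv2.imwrite("pics/c7.png",np.hstack([cv2.resize(a[155:251,215:311],(400,400),interpolation=cv2.INTER_CUBIC),cv2.resize(b[195:291,205:301],(400,400),interpolation=cv2.INTER_CUBIC)]))
E
```

```text
(no output)
```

View pics/c7.png

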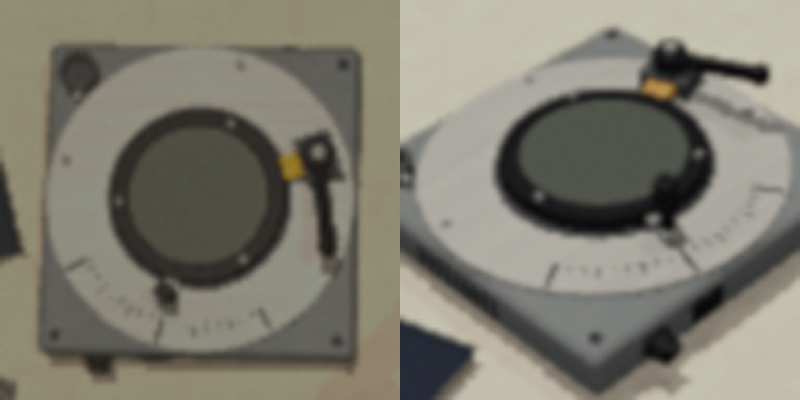

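The lever lies nearly along the ring (hub (318,152), ball (327,247)) and the pointer stands at the 45° line near (685,245). I'll put numbers on both.

```bash
python3 - <<'E'
from h import *
C=np.array([.5379,.0619]);k=400/96
def t(x,y,z,n="top",o=(215,155)): return pt(n,(x+.5)/k-.5+o[0],(y+.5)/k-.5+o[1],z)[:2]
A=lambda d:(np.degrees(np.arctan2(d[1],d[0])).round(1)%360,np.hypot(*d).round(4))
h=t(318,152,.075);b=t(327,247,.0775);print("lever dir",A(b-h),"ball",b)
print("housing left/right edges",A(t(52,46,.038)-t(39,352,.038)),A(t(360,48,.038)-t(355,355,.038)))
S=lambda x,y,z:t(x-400,y,z,"scene",(205,195))
print("scene ball",S(764,74,.0775))
for n,p in[("pegtop",t(165,291,.081)),("l45",t(160,332,.041)),("s pegtop",S(663,186,.081)),("s pegbase",S(669,229,.0485)),("s l45",S(690,262,.041)),("sdot1",S(538,196,.054)),("sdot2",S(698,154,.054))]:print(n,A(p-C))
E
```

```text
lever dir (np.float64(185.6), np.float64(0.0671)) ball [ 0.49936033 -0.02878205]
housing left/right edges (np.float64(359.2), np.float64(0.2225)) (np.float64(359.2), np.float64(0.2218))
scene ball [ 0.4981175  -0.03121317]
pegtop (np.float64(164.1), np.float64(0.0724))
l45 (np.float64(163.9), np.float64(0.0984))
s pegtop (np.float64(159.9), np.float64(0.0765))
s pegbase (np.float64(162.3), np.float64(0.0758))
s l45 (np.float64(162.8), np.float64(0.0982))
sdot1 (np.float64(92.2), np.float64(0.0569))
sdot2 (np.float64(216.7), np.float64(0.0533))
```

The ring is good and the lever is at about 0.12 rad. A small extra nudge gives it more margin.

Request:
send_rows([
  {"x": 0.05, "y": 0.15, "z": 0, "spin": 0, "claw": 0},
  {"x": 0.05, "y": 0.15, "z": 0, "spin": 0, "claw": 0},
  {"x": 0.05, "y": 0.15, "z": 0, "spin": 0, "claw": 0},
  {"x": 0.05, "y": 0.15, "z": 0, "spin": 0, "claw": 0},
  {"x": 0.05, "y": 0.15, "z": 0, "spin": 0, "claw": 0},
  {"x": 0.05, "y": 0.15, "z": 0, "spin": 0, "claw": 0},
  {"x": 0.05, "y": 0.15, "z": 0, "spin": 0, "claw": 0},
  {"x": 0, "y": 0.14, "z": 0, "spin": 0, "claw": 0},
  {"x": 0, "y": 0, "z": 0, "spin": 0, "claw": 0},
  {"x": 0, "y": 0, "z": -0.15, "spin": 0, "claw": 0},
  {"x": 0, "y": 0, "z": -0.15, "spin": 0, "claw": 0},
  {"x": 0, "y": 0, "z": -0.15, "spin": 0, "claw": 0},
  {"x": 0, "y": 0, "z": -0.1, "spin": 0, "claw": 0},
  {"x": 0, "y": 0, "z": 0, "spin": 0, "claw": 0},
  {"x": 0, "y": 0, "z": 0, "spin": 0, "claw": 0},
])

```text
time_s: 18.45
ee_pos: [0.5145, -0.0649, 0.0681]
eef_rot: [3.142, -0.0, 0.007]
force: [0.7, -1.2, -0.0]
grip_width: 0.0005
grip_force: 0.0
```

Request:
send_rows([
  {"x": 0, "y": 0.02, "z": 0, "spin": 0, "claw": 0},
  {"x": 0, "y": 0.02, "z": 0, "spin": 0, "claw": 0},
  {"x": 0, "y": 0.02, "z": 0, "spin": 0, "claw": 0},
  {"x": 0, "y": 0.01, "z": 0, "spin": 0, "claw": 0},
  {"x": 0, "y": 0.01, "z": 0, "spin": 0, "claw": 0},
  {"x": 0, "y": 0.01, "z": 0, "spin": 0, "claw": 0},
  {"x": 0, "y": 0.008, "z": 0, "spin": 0, "claw": 0},
  {"x": 0, "y": 0.008, "z": 0, "spin": 0, "claw": 0},
  {"x": 0, "y": 0.008, "z": 0, "spin": 0, "claw": 0},
  {"x": 0, "y": 0.008, "z": 0, "spin": 0, "claw": 0},
  {"x": 0, "y": 0, "z": 0, "spin": 0, "claw": 0},
])

```text
time_s: 19.55
ee_pos: [0.5139, -0.0409, 0.0674]
eef_rot: [3.141, 0.001, 0.007]
force: [-3.8, -4.5, 1.8]
grip_width: 0.0009
grip_force: 2.5
```

Request:
send_rows([
  {"x": 0, "y": -0.05, "z": 0, "spin": 0, "claw": 0},
  {"x": 0, "y": -0.05, "z": 0, "spin": 0, "claw": 0},
  {"x": 0, "y": 0, "z": 0.15, "spin": 0, "claw": 0},
  {"x": 0, "y": 0, "z": 0.2, "spin": 0, "claw": 0},
  {"x": 0, "y": 0, "z": 0.2, "spin": 0, "claw": 0},
  {"x": -0.05, "y": -0.15, "z": 0, "spin": 0, "claw": 0},
  {"x": -0.05, "y": -0.15, "z": 0, "spin": 0, "claw": 0},
  {"x": -0.05, "y": -0.15, "z": 0, "spin": 0, "claw": 0},
  {"x": -0.05, "y": -0.15, "z": 0, "spin": 0, "claw": 0},
  {"x": -0.05, "y": -0.15, "z": 0, "spin": 0, "claw": 0},
  {"x": -0.05, "y": -0.15, "z": 0, "spin": 0, "claw": 0},
  {"x": -0.05, "y": -0.15, "z": 0, "spin": 0, "claw": 0},
  {"x": 0, "y": 0, "z": 0, "spin": 0, "claw": 0},
  {"x": 0, "y": 0, "z": 0, "spin": 0, "claw": 0},
])

```text
time_s: 20.95
ee_pos: [0.4439, -0.2711, 0.1773]
eef_rot: [-3.141, 0.0, 0.005]
force: [0.5, -0.6, 1.6]
grip_width: 0.0001
grip_force: 0.0
```

```bash
python3 - <<'E'
from h import *
a=camera("top")
b=camera("scene")
cv2.imwrite("pics/c8.png",np.hstack([cv2.resize(a[155:251,215:311],(400,400),interpolation=cv2.INTER_CUBIC),cv2.resize(b[195:291,205:301],(400,400),interpolation=cv2.INTER_CUBIC)]))
E
```

```text
(no output)
```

View pics/c8.png

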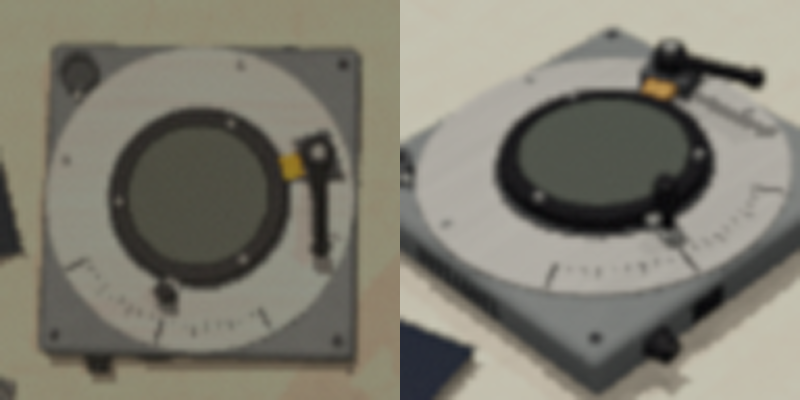

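The lever is now fully in (hub (318,152), ball (319,249)). The ring and stage have not moved, and the pointer is at the 45° line. Handing in.

```bash
python3 -c "
from station import *
print(hand_in())"
```

```text
the job is handed in; nothing more can be done
None
```

The job is handed in: by the last camera pictures the pointer stands within about 1° of the 45° line, the clamp lever is fully back in, the stage has not visibly moved and the arm is clear; the hand-in returned no verdict.

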